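Change the stone in a spring-gated sharpening holder

ROBOT

A 7-joint arm with a two-finger parallel gripper is mounted at the origin on the work surface. World frame = base frame: x ahead of the robot, y to its left, z up, the work surface at z = 0. Lengths are in m, angles in rad, forces in N, time in s.
With the tool pointing down it reaches from about 0.4 to 0.875 m from the base axis. Payload 4.4 kg.
Tool frame: the origin (TCP) lies midway between the tips of the shut fingers; the grasp point (between the pads) lies 19 mm behind it; z points along the fingers, y is the line along which they close (so a half turn about z gives the same grasp; the last joint's range is limited). The gripper opens to 85 mm and grips with 20 to 120 N. Pads are 22 mm wide; open, the fingers measure 114 mm over their backs; the gripper's body (76 mm by 85 mm) begins 54 mm behind the grasp point. The pads swing forward as they close: fully open they stand 13 mm farther back than shut.
Start: joints at [-1.287, 0.628, 0.038, 1.517, -0.027, 0.996, -0.02], TCP at [0.223, 0.611, 0.231] pointing down, gripper open.
Joint ranges: [-3.06, 3.06], [-0.37, 2.12], [-1.25, 1.32], [0.18, 2.47], [-1.1, 4.24], [0.23, 1.98], [-2.94, 2.94]. Speed limits (rad/s): [2.57, 2.57, 3.14, 3.14, 3.14, 3.14, 3.14].

INTERFACE

Orientations are given as a unit quaternion [w, x, y, z].
In Python, from cell import manip, kinematics, eyes, workorder, nets, telemetry gives the robot as it stands. The module is installed in compiled form; this text tells all that it offers. Calls block until the motion is done:
- manip.goto(position, orientation): joint-space move of the TCP to a pose.
- manip.servo_line(position, rot=None, velocity=0.15, force_limit=None): straight line of the TCP; rot=None keeps the orientation; velocity is the mean speed in m/s. With force_limit (N) it stops when the force on the tool has changed by that much, and returns True; else False.
- manip.move_j(angles): joint-space move.
- manip.release() and manip.grasp(): open the fingers fully, or close them until they stop; the grip force is fixed at half the most.
- manip.wait(seconds).
- kinematics.ik(position, orientation): joint angles nearest the present ones, or None.
- eyes.camera(name): name is "scene" or "side" or "wrist"; returns a dict with "img" (384x512x3 uint8, red, green, blue), "z_map" (384x512 float32, m along the optical axis (not along the pixel's ray), 0 where there is no reading), "fx", "fy", "cx", "cy" (pixels), "world_from_camera" (4x4, takes a point from camera to world coordinates); the wrist camera has in their place "hand_eye" (4x4, takes a point from camera to tool coordinates, whose origin is the TCP and whose axes are the flange's). Camera axes: x right, y down, z forward; pixel columns grow to the right and rows downward; lengths in m; the calibration is good to about 2 mm. The wrist camera is an equidistant fisheye: a pixel r from the principal point sees the ray r / f radians off the axis. A picture is of the moment at which its call begins: read the wrist's pose just before it.
A pose or a line that the arm cannot do raises manip.IKError and nothing moves.
- workorder.finish_job(): hands the job in; it is judged then, once.
Trained networks look in a picture, given as the dict that the camera call returned (one of the last four; its "shot" number tells which), for a name from the list of things; names that differ only in an ending like _2 or _b are one class to them, and where a whole thing is asked for, a point or a joint stands for the part that bears it (a point fixed in the world has none). Each returns a list of dicts, best first, with "score" (0 to 1); they miss things now and then, are a little off and sometimes report something else, mostly with a low value. They report only what shows in the picture. A call takes as long as a camera call. They do not tell look-alikes from the thing itself.
- nets.look_for(picture, thing): "at" ([column, row] in pixels, amid what is visible of it).
Readings, each from a call of its own:
- telemetry.current_t(): time.
- telemetry.current_q(): joint angles.
- telemetry.current_dq(): joint speeds.
- telemetry.current_tau(): joint torques, N m.
- telemetry.current_ee_pos(): TCP position.
- telemetry.current_tool_rot(): TCP orientation.
- telemetry.current_contact_force(): force on the tool from outside, world axes, zero at the start.
- telemetry.current_torque(): the same for the moment, N m.
- telemetry.current_grip_width(): opening from 0.0 (shut) to 1.0 (fully open).
- telemetry.current_gripper_force(): force on a finger pad.
Only numpy, scipy, OpenCV 4.12 (cv2) and the standard library are available. Lean on these libraries where they do the work, as an engineer would, in place of code of your own. Each camera call takes 0.05 s, during which the arm holds its last target. There are 200 camera calls.

TASK

Change the sharpening stone in the holder: push the stone that is in it back against the spring gate until it comes out from under the fixed lip, lift it out and lay it flat in the middle of the cork mat, lengthways along the mat. Then take from the wooden rack the one stone of that same size, use its end to hold the spring gate open while you lower it flat onto the bed, and let the gate push it back fully under the lip so that it is held between gate and stop. Leave the other two stones, the oil bottle, the little tin, the jar and the ring mandrel where they are.

Things in the scene. Friction and masses are not known exactly. Their poses are not given: they have to be found in the camera images.
- holder: stone holder: dark wooden board 240 x 130 x 18 mm, fixed; origin at the centre of its underside, x along the bed from the fixed stop to the spring gate, z up. On it an aluminium bed 22 mm wide (narrower than a stone, so fingers pass beside it), top 42 mm above the origin, x -50 to +42 mm. Spring housing at x 85 to 107, y within 20, 58 mm high
- lip (a point): top of the edge of the fixed steel stop's lip, at holder x = -43, y = 0, z = 73 mm. The stop's face is at x = -50 mm; the lip, 6 mm thick, juts 7 mm from it over the stone's end, 3 mm above a lying stone. Two cheeks, also 73 mm high, flank the stone's end from x = -50 to -34 mm, 37 mm apart, centred on y = 0
- seat (a point): where the centre of a stone fitted in the holder lies: 53 mm above the holder's origin, x = y = 0, axes as the holder's. A stone fitted there touches the fixed stop, lies under its lip and keeps the gate 6 mm open. To clear the lip it must be moved more than 7 mm from there towards +x
- gate (a joint): spring gate: opening in m, 0 shut to 0.026 fully open; it slides along the holder's +x. Spring closes it: about 4 N at 0, 5.5 N at 0.006 (a stone fitted), 8.5 N at 0.016, 11.5 N at 0.026; damped
- gate_face (a point): middle of the gate's upright flat face that looks to the fixed stop (holder -x); plate 8 mm thick, 30 mm wide, 56 mm high, from 44 to 100 mm above the holder's origin, so a stone carried above the lip still meets it. Shut, the face is at holder x = 44 mm
- worn_mid (a point): a plain grey whetstone block, 100 mm long (its x), 30 mm wide (its y), 22 mm high (its z), at the start held in the holder at the seat; this point is its centre
- fresh_mid (a point): a plain grey whetstone block, 100 mm long (its x), 30 mm wide (its y), 22 mm high (its z), at the start flat in one of the three bays of the rack; the stone to fit; this point is its centre
- long_mid (a point): a plain grey whetstone block, 124 mm long (its x), 30 mm wide (its y), 22 mm high (its z), in another bay of the rack; too long, leave it; this point is its centre
- short_mid (a point): a plain grey whetstone block, 74 mm long (its x), 30 mm wide (its y), 22 mm high (its z), in another bay of the rack; too short, leave it; this point is its centre
- rack: plywood rack, board 140 (x) x 180 (y) x 10 mm, fixed; origin at the centre of its underside; three bays side by side along y at -64, 0 and +64 mm, stones lie along x on its top; ribs 3 mm high between bays. Which stone is in which bay varies
- mat: cork mat 160 (x) x 90 (y) x 6 mm, fixed; origin at the centre of its underside, so its top is 6 mm above
- oil_mid (a point): amber glass oil bottle, 34 mm diameter, 115 mm tall, standing on the holder's board by the fixed stop, 40 to 55 mm to one side (+y) of the bed's line; this point is its centre; leave it
- tin_mid (a point): small metal tin, 34 mm diameter, 36 mm tall, on the holder's board by the spring housing, -y side; this point is its centre; leave it
- jar_mid (a point): glass jar, 60 mm diameter, 90 mm tall, standing on the bench beyond the work; this point is its centre; leave it
- mandrel_mid (a point): steel ring mandrel: tapered upright rod 230 mm tall on a round foot 56 mm in diameter and 16 mm high, rod 25 mm thick at the foot and 13 mm at the top; stands about 110 mm from the mat's middle, beyond its +x end; this point is its centre, half-way up; leave it
Not all that is in view belongs to the job. Leave any yellow look-alike of the part that bears fresh_mid alone.

How it is judged:
On the way, in this order (a step that is already met when the one before it is completed fails the run):
1. the stone from the holder lies flat and released in the middle of the mat, along it (x of worn_mid in the frame of mat between -0.026 and 0.026 m and y of worn_mid in the frame of mat between -0.026 and 0.026 m and z of worn_mid in the frame of mat between 0.013 and 0.021 m and angle between the x axis of worn_mid and the x axis of mat, either way round below 0.3 rad and angle between worn_mid's own x axis and vertical above 1.5 rad and contact force between the fingers and worn below 0.2 N and linear speed of worn below 0.02 m/s), for 0.2 s.
2. the fresh stone, over the bed, holds the spring gate open (value of joint gate above 0.01 m and horizontal distance between fresh_mid and seat below 0.03 m and contact force between fresh and gate above 1 N), for 0.1 s.
At the end, for the whole second after the job is handed in: The fresh stone lies at rest at the seat under the lip (3 mm along, 5 mm across, 2.5 mm in height, 0.07 rad), the gate closed on it (3 to 9 mm open); the worn stone lies flat and released on the mat, its centre within 26 mm of the middle each way, within 0.3 rad of its length (all of step 1 and x of fresh_mid in the frame of seat between -0.003 and 0.003 m and y of fresh_mid in the frame of seat between -0.005 and 0.005 m and z of fresh_mid in the frame of seat between -0.0025 and 0.0025 m and angle between the x axis of fresh_mid and the x axis of seat, either way round below 0.07 rad and value of joint gate between 0.003 and 0.009 m and linear speed of fresh below 0.02 m/s); the robot touches nothing.
It fails at once if one of the two other stones in the rack moved more than 20 mm (distance of any of long_mid, short_mid from where it was at the start of the episode above 0.02 m).
It fails at once if the oil bottle or the tin moved more than 20 mm or tipped (distance of any of oil_mid, tin_mid from where it was at the start of the episode above 0.02 m or angle between any of oil_mid, tin_mid's own z axis and vertical above 0.5 rad).
It fails at once if the jar or the ring mandrel moved more than 20 mm or tipped (distance of any of jar_mid, mandrel_mid from where it was at the start of the episode above 0.02 m or angle between any of mandrel_mid, jar_mid's own z axis and vertical above 0.5 rad).
It also fails if it takes over 67 s, if anything falls off the work surface, if the arm or the gripper's body presses on something with over 40 N, if the wrist force passes 120 N, or if a joint passes its speed limit or range.

## Working session

There is one attempt and no reset: what is moved stays moved. The work goes in short steps, each a Python script; the robot and the scene stay as the last script left them, time stands still between calls to the robot, and variables do not carry over. Pictures are saved under pics/ and viewed, at most 10 in all, crops included, and the job is handed in when it is done.

```bash
mkdir -p pics; python3 - <<'E'
from cell import manip, kinematics, eyes, workorder, nets, telemetry
import cv2, numpy as np, pickle
out={}
for n in ["scene","side"]:
    p=eyes.camera(n); out[n]=p
    cv2.imwrite(f"pics/{n}0.png",p["img"][:,:,::-1])
    print(n,p["fx"],p["cx"],p["cy"],np.round(p["world_from_camera"],3).tolist())
    for t in ["holder","worn_mid","fresh_mid","rack","mat","oil_mid","tin_mid","mandrel_mid","jar_mid","gate","lip"]:
        r=nets.look_for(p,t); print(t,[(np.round(d["at"]).tolist(),round(d["score"],2)) for d in r[:5]])
pickle.dump(out,open("p0.pkl","wb"))
print(telemetry.current_t(),telemetry.current_ee_pos(),telemetry.current_tool_rot())
E
```

```text
scene 421.3479632900268 255.82661879131052 191.87965729108328 [[0.843, 0.339, -0.418, 0.988], [0.538, -0.528, 0.657, -0.661], [0.002, -0.779, -0.627, 0.748], [0.0, 0.0, 0.0, 1.0]]
holder [([156.0, 299.0], 0.65)]
worn_mid [([139.0, 275.0], 0.57)]
fresh_mid [([346.0, 191.0], 0.95), ([302.0, 160.0], 0.88), ([373.0, 168.0], 0.76), ([259.0, 142.0], 0.7)]
rack []
mat [([240.0, 215.0], 0.97)]
oil_mid [([148.0, 243.0], 0.89)]
tin_mid []
mandrel_mid [([279.0, 209.0], 0.62), ([298.0, 161.0], 0.31)]
jar_mid [([326.0, 245.0], 0.79)]
gate [([160.0, 299.0], 0.85), ([153.0, 300.0], 0.26)]
lip [([153.0, 298.0], 0.77)]
side 371.1113300270685 254.49943819189764 189.88677140354147 [[-0.991, -0.078, 0.108, 0.451], [-0.133, 0.596, -0.792, 0.835], [-0.003, -0.799, -0.601, 0.72], [0.0, 0.0, 0.0, 1.0]]
holder [([279.0, 158.0], 0.69), ([273.0, 136.0], 0.58)]
worn_mid [([253.0, 315.0], 0.65), ([285.0, 146.0], 0.53)]
fresh_mid [([162.0, 327.0], 0.96), ([327.0, 323.0], 0.66), ([180.0, 271.0], 0.61), ([248.0, 291.0], 0.56)]
rack [([252.0, 301.0], 0.97)]
mat [([274.0, 220.0], 0.63)]
oil_mid [([306.0, 155.0], 0.61)]
tin_mid []
mandrel_mid [([237.0, 198.0], 0.7)]
jar_mid [([252.0, 303.0], 0.4)]
gate [([275.0, 137.0], 0.51), ([305.0, 154.0], 0.32)]
lip [([279.0, 156.0], 0.94)]
1.2 [0.22276839 0.61070039 0.23136378] [-7.45677895e-06  1.74025156e-01  9.84741204e-01  7.91998772e-05]
```

```bash
python3 - <<'E'
import cv2
for n in ["scene","side"]:
    cv2.imwrite(f"pics/{n}0b.png",cv2.resize(cv2.imread(f"pics/{n}0.png"),(792,594),interpolation=cv2.INTER_CUBIC))
E
```

```text
(no output)
```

View pics/scene0b.png

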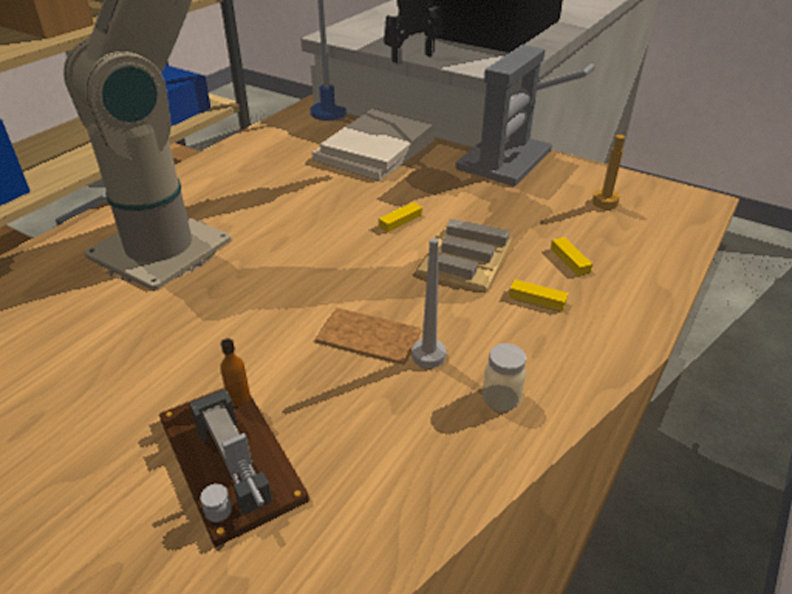

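View pics/side0b.png

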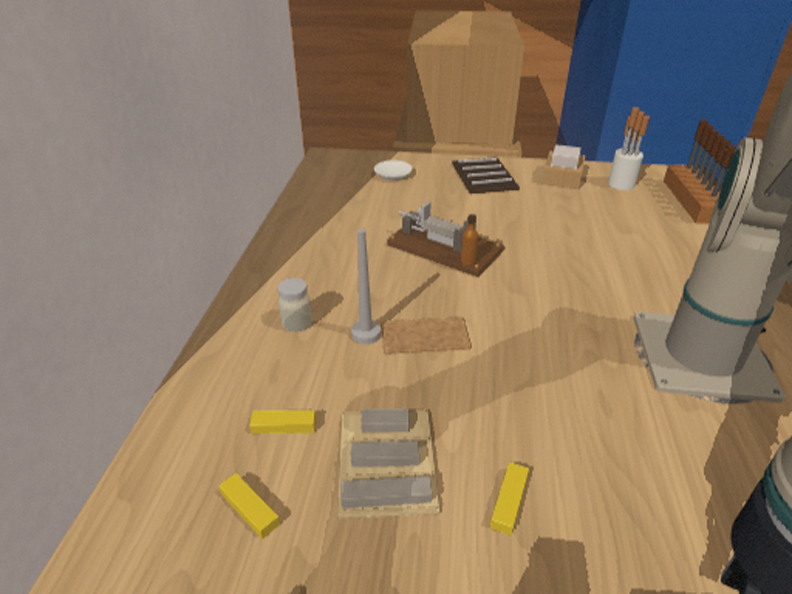

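The scene view (792 px scale) shows the holder at (235,470), the mat at (370,335), the mandrel at (430,350) and the rack at (465,255). The side view shows three grey stones in the rack: short at (385,420), mid-length at (385,454) and long at (387,491). Next I'll measure them with the depth maps.

```bash
cat > h.py <<'E'
import numpy as np, cv2, pickle
def cloud(p):
    v,u=np.mgrid[:384,:512]; z=p["z_map"].astype(float)
    P=np.stack([(u-p["cx"])/p["fx"]*z,(v-p["cy"])/p["fy"]*z,z,np.ones_like(z)],-1)@p["world_from_camera"].T
    P=P[...,:3]; P[z==0]=np.nan; return P
def rect(xy):
    (c,s,a)=cv2.minAreaRect((xy*1000).astype(np.float32)); return np.round(np.array(c)/1000,4),np.round(s,1),round(a,1)
def seg(P,ctr,r,zl,zh):
    m=(np.hypot(P[...,0]-ctr[0],P[...,1]-ctr[1])<r)&(P[...,2]>zl)&(P[...,2]<zh)
    return m
E
python3 - <<'E'
from h import *
out=pickle.load(open("p0.pkl","rb"))
S=1.547
for n,pts in {"scene":{"holder":(235,470),"worn":(228,430),"tin":(215,497),"oil":(234,380),"mat":(360,335),"mand":(430,355),"jar":(507,360),"rs1":(475,232),"rs2":(470,247),"rs3":(460,264)},
 "side":{"holder":(440,260),"worn":(440,230),"oil":(469,245),"mat":(425,335),"mand":(366,335),"jar":(293,290),"short":(385,415),"mid":(385,450),"long":(387,485)}}.items():
    P=cloud(out[n]); 
    for k,(u,v) in pts.items():
        print(n,k,np.round(P[int(v/S),int(u/S)],3))
E
```

```text
scene holder [ 0.536 -0.338  0.048]
scene worn [ 0.493 -0.302  0.063]
scene tin [ 0.548 -0.385  0.054]
scene oil [ 0.443 -0.236  0.072]
scene mat [ 0.494 -0.     0.004]
scene mand [0.624 0.01  0.015]
scene jar [ 0.759 -0.005  0.089]
scene rs1 [0.53  0.354 0.031]
scene rs2 [0.544 0.301 0.029]
scene rs3 [0.557 0.238 0.032]
side holder [ 0.495 -0.235  0.012]
side worn [ 0.501 -0.298  0.054]
side oil [ 0.434 -0.209  0.073]
side mat [0.506 0.016 0.008]
side mand [0.614 0.044 0.021]
side jar [0.752 0.017 0.091]
side short [0.549 0.242 0.032]
side mid [0.54  0.306 0.033]
side long [0.526 0.366 0.034]
```

```bash
python3 - <<'E'
from h import *
out=pickle.load(open("p0.pkl","rb"))
for n in ["scene","side"]:
    p=out[n];P=cloud(p); hsv=cv2.cvtColor(p["img"],cv2.COLOR_RGB2HSV).astype(int)
    print(n,"table z",[round(float(np.nanmedian(P[seg(P,c,.04,-.03,.03)][:,2])),4) for c in [(.62,-.12),(.42,.12),(.7,.25)]])
    def rep(k,m):
        m=cv2.morphologyEx(m.astype(np.uint8),cv2.MORPH_OPEN,np.ones((2,2)))>0
        q=P[m]; print(k,len(q),*rect(q[:,:2]),"mean",np.round(q.mean(0),4),"zmed",round(float(np.median(q[:,2])),4))
    grey=hsv[...,1]<60
    for k,c in dict(short=(.553,.24),mid=(.542,.304),long=(.528,.362)).items():
        a=np.deg2rad(18); 
        m=seg(P,c,.075,.024,.045)&grey
        d=(P[...,:2]-c); # across
        for it in (1,):
            ax=np.array([np.cos(-a*0),np.sin(0)])
        m&=abs(d[...,1]-(-0.0)*d[...,0])<.035
        rep(k,m)
    m=seg(P,(.505,.008),.11,.001,.016)&(hsv[...,0]<20)&(P[...,0]<.60)
    # mat cork: print hsv
    print("mat hsv",hsv[int(335/1.547),int((360 if n=="scene" else 425)/1.547)],"wood",hsv[int(300/1.547),int((600 if n=='scene' else 520)/1.547)])
    m=seg(P,(.53,-.32),.17,.008,.026)&(hsv[...,2]<110)
    rep("board",m)
    m=seg(P,(.49,-.3),.09,.056,.070)&grey
    rep("worn",m)
    m=seg(P,(.53,-.35),.12,.078,.11)&grey
    if m.sum(): rep("gate top",m)
E
```

```text
scene table z [-0.0007, -0.0009, 0.0118]
short 138 [0.5481 0.2493] [68.  47.3] 11.4 mean [nan nan nan] zmed nan
mid 169 [0.5461 0.303 ] [96.5 46.5] 29.0 mean [0.5463 0.3013 0.0297] zmed 0.0304
long 188 [0.5265 0.3858] [116.9  69.8] 13.8 mean [nan nan nan] zmed nan
mat hsv [ 15 151 159] wood [ 17 142 188]
board 3494 [ 0.4954 -0.3057] [130.5 231.1] 63.0 mean [nan nan nan] zmed nan
worn 528 [ 0.5109 -0.3073] [ 34.5 142.4] 66.9 mean [nan nan nan] zmed nan
gate top 159 [ 0.5237 -0.3039] [25.8 78.7] 29.1 mean [nan nan nan] zmed nan
side table z [0.0016, 0.0012, 0.0193]
short 322 [0.5451 0.2382] [76.5 30.3] 18.4 mean [nan nan nan] zmed nan
mid 532 [0.5356 0.3068] [99.1 29.5] 8.7 mean [nan nan nan] zmed nan
long 797 [0.5326 0.3761] [ 66.9 123.4] 72.9 mean [nan nan nan] zmed nan
mat hsv [ 16 126 164] wood [ 17 110 187]
board 769 [ 0.4907 -0.2877] [115.1 236.3] 67.6 mean [nan nan nan] zmed nan
worn 171 [ 0.5015 -0.3059] [ 31.7 138.9] 55.6 mean [ 0.5005 -0.2992  0.0631] zmed 0.0642
gate top 40 [ 0.5336 -0.4139] [200.8  14.4] 88.8 mean [ 0.5354 -0.3453  0.0762] zmed 0.0839
```

```bash
cat >> h.py <<'E'
from scipy.spatial.transform import Rotation as R
def down(deg): # tool y axis at angle deg in the plane, tool pointing down
    f=np.deg2rad((deg+90)/2); return [0,np.cos(f),np.sin(f),0]
def wcloud(p):
    v,u=np.mgrid[:384,:512]; z=p["z_map"].astype(float)
    x=(u-p["cx"])/p["fx"]; y=(v-p["cy"])/p["fy"]; t=np.hypot(x,y)+1e-9
    k=np.tan(np.minimum(t,1.5))/t
    P=np.stack([x*k*z,y*k*z,z,np.ones_like(z)],-1)@(p["T"]@p["hand_eye"]).T
    P=P[...,:3]; P[(z==0)|(t>1.3)]=np.nan; return P
def wshot(name):
    from cell import eyes,telemetry
    q=telemetry.current_tool_rot(); T=np.eye(4); T[:3,3]=telemetry.current_ee_pos()
    T[:3,:3]=R.from_quat([q[1],q[2],q[3],q[0]]).as_matrix()
    p=eyes.camera("wrist"); p["T"]=T; pickle.dump(p,open(f"{name}.pkl","wb")); cv2.imwrite(f"pics/{name}.png",p["img"][:,:,::-1]); return p
E
python3 - <<'E'
from h import *
from cell import manip,telemetry
for n,pos,a in [("wr",(.54,.29,.33),95),("wm",(.50,.0,.36),95),("wh",(.50,-.28,.33),30)]:
    manip.goto(pos,down(a)); p=wshot(n); print(n,telemetry.current_t(),np.round(telemetry.current_q(),2),telemetry.current_ee_pos())
print(p["fx"],p["cx"],p["cy"],np.round(p["hand_eye"],3).tolist())
im=[cv2.imread(f"pics/{n}.png") for n in("wr","wm","wh")]
cv2.imwrite("pics/mont.png",cv2.resize(np.vstack([np.hstack(im[:2]),np.hstack([im[2],im[2]*0])]),(800,600),interpolation=cv2.INTER_AREA))
E
```

```text
wr 2.9417 [-0.52  0.49 -0.03  1.49  0.01  1.17  1.11] [0.53908534 0.29153055 0.32968757]
wm 4.125 [-0.08  0.28  0.03  1.73 -0.01  1.13  1.61] [0.50045705 0.00201491 0.35977547]
wh 5.2667 [ 0.22  0.44  0.36  1.61 -0.17  1.13  1.15] [ 0.50121517 -0.27752028  0.33001737]
297.3186396354542 255.90159963208387 199.1457720838554 [[-0.0, -0.956, -0.293, 0.074], [1.0, -0.0, 0.001, 0.0], [-0.001, -0.293, 0.956, -0.142], [0.0, 0.0, 0.0, 1.0]]
```

View pics/mont.png

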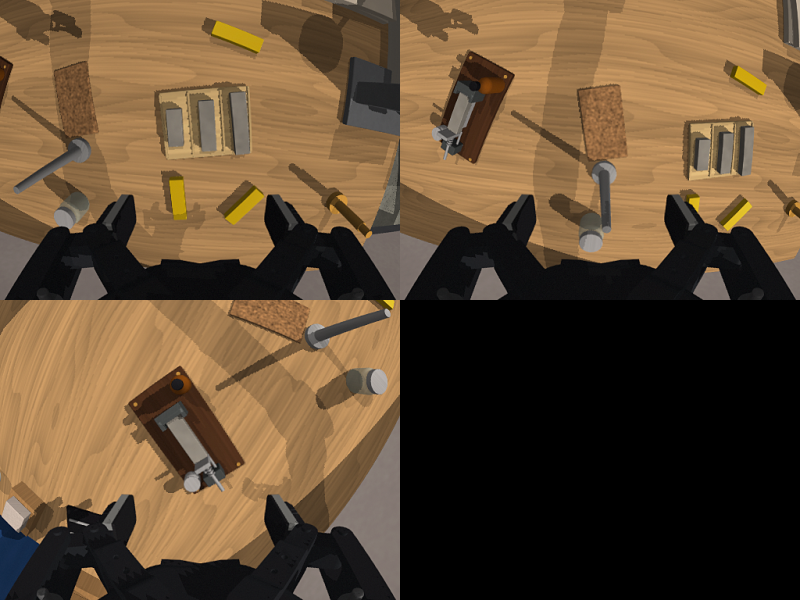

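The rack picture (400-px tiles) shows the short stone at (175,128), the mid one at (206,125) and the long one at (239,122). The middle bay fits fresh_mid, and side-camera depth gave it 99 x 29.5 mm. In the holder view, the stone is at (186,440), the stop and oil bottle at (175,395), and the gate, tin and spring at (205,475). Next I'll fit poses in the wrist clouds.

```bash
cat >> h.py <<'E'
def big(m):
    m=cv2.morphologyEx(np.uint8(m),cv2.MORPH_OPEN,np.ones((3,3)))
    n,l,s,_=cv2.connectedComponentsWithStats(m); return l==1+np.argmax(s[1:,4]) if n>1 else m>0
def rep(k,P,m):
    m=big(m&~np.isnan(P[...,0])); q=P[m]
    print(k,len(q),*rect(q[:,:2]),"mean",np.round(np.mean(q,0),4),"zmed",round(float(np.median(q[:,2])),4)); return m
E
python3 - <<'E'
from h import *
W={n:pickle.load(open(n+".pkl","rb")) for n in("wr","wm","wh")}
H={n:cv2.cvtColor(W[n]["img"],cv2.COLOR_RGB2HSV).astype(int) for n in W}
C={n:wcloud(W[n]) for n in W}
for n,c in dict(wr=(.42,.12),wm=(.4,.05),wh=(.42,-.12)).items():
    print(n,"table",np.round(np.nanmedian(C[n][seg(C[n],c,.04,-.03,.03)][:,2]),4))
P=C["wr"]; h=H["wr"]
for k,c in dict(short=(.55,.24),mid=(.54,.304),long=(.53,.366)).items():
    q=P[...,:2]-c; rep(k,P,seg(P,c,.08,.024,.045)&(h[...,1]<60)&(abs(q[...,1]+0.16*-q[...,0]*-1)<.04) )
rep("rackboard",P,seg(P,(.54,.304),.14,.006,.016))
P=C["wm"];h=H["wm"]
print("mat px",h[243//2*2*128//200, 240*0+int(203*1.28)],"wood",h[int(100*1.28),int(30*1.28)])
cork=cv2.GaussianBlur(W["wm"]["img"],(3,3),0); 
hh=cv2.cvtColor(cork,cv2.COLOR_RGB2HSV).astype(int)
for (u,v) in [(600-400,110),(590-400,100),(640-400,60),(540-400,70),(700-400,100)]: print((u,v),hh[int(v*1.28),int(u*1.28)],np.round(P[int(v*1.28),int(u*1.28)],3))
rep("mat z",P,seg(P,(.505,.008),.11,.0035,.012))
P=C["wh"];h=H["wh"]
rep("board",P,seg(P,(.5,-.31),.17,.012,.024))
m=rep("worn",P,seg(P,(.5,-.31),.08,.058,.068)&(h[...,1]<60))
rep("oil",P,seg(P,(.44,-.24),.05,.105,.16)); rep("tin",P,seg(P,(.55,-.38),.05,.048,.058))
rep("high",P,seg(P,(.54,-.35),.07,.08,.11))
rep("lipregion",P,seg(P,(.47,-.26),.05,.069,.08))
E
```

```text
wr table -0.0008
wm table -0.0008
wh table -0.0009
short 938 [0.5477 0.2428] [72.9 30. ] 7.7 mean [0.5465 0.2427 0.0312] zmed 0.0313
mid 1251 [0.5384 0.3053] [99.2 29.1] 9.0 mean [0.5371 0.3052 0.0313] zmed 0.0313
long 1549 [0.5275 0.3686] [123.4  30.3] 12.1 mean [0.526  0.3677 0.0311] zmed 0.0311
rackboard 5779 [0.5365 0.3043] [140.7 181.2] 9.9 mean [0.5315 0.2935 0.0097] zmed 0.0095
mat px [ 15 142 138] wood [ 16 128 175]
(200, 110) [ 14 142 138] [ 0.475 -0.     0.005]
(190, 100) [ 14 143 157] [ 0.457 -0.023  0.005]
(240, 60) [ 16 129 166] [ 0.358  0.075 -0.004]
(140, 70) [ 16 130 184] [ 0.397 -0.138 -0.002]
(300, 100) [ 16 130 189] [ 0.427  0.225 -0.   ]
mat z 4648 [0.5058 0.0094] [160.6  90.2] 12.2 mean [0.5051 0.0093 0.0053] zmed 0.0053
board 7801 [ 0.4879 -0.3052] [130.8 240.1] 63.8 mean [ 0.4769 -0.2942  0.0172] zmed 0.0172
worn 1363 [ 0.4918 -0.3071] [30.6 93.3] 63.7 mean [ 0.4913 -0.3066  0.0632] zmed 0.0633
oil 173 [ 0.433  -0.2262] [16.6 15. ] 28.3 mean [ 0.4335 -0.2263  0.1316] zmed 0.132
tin 294 [ 0.5442 -0.3822] [29.4 30.3] 30.2 mean [ 0.5439 -0.382   0.0531] zmed 0.0531
high 206 [ 0.5364 -0.3295] [29.6  8.5] 64.4 mean [ 0.5353 -0.3283  0.0952] zmed 0.0984
lipregion 441 [ 0.445  -0.2756] [43.5 26.7] 49.2 mean [ 0.4457 -0.2759  0.0721] zmed 0.0721
```

```bash
cat >> h.py <<'E'
HO=np.array([.4884,-.3054]); HA=-26.2; MAT=np.array([.5058,.0094]); MA=12.2; FR=np.array([.5384,.3053]); FA=9.3
def hp(x,y,z):
    a=np.deg2rad(HA); return [HO[0]+x*np.cos(a)-y*np.sin(a),HO[1]+x*np.sin(a)+y*np.cos(a),z]
def st(l):
    from cell import telemetry as t
    print(l,round(t.current_t(),2),np.round(t.current_ee_pos(),4),"F",np.round(t.current_contact_force(),1),"g",round(t.current_grip_width(),3),round(t.current_gripper_force(),1))
E
python3 - <<'E'
from h import *
from cell import manip
manip.goto(hp(0,0,.15),down(HA+90)); st("above")
manip.servo_line(hp(0,0,.044),velocity=.1,force_limit=15); manip.wait(.2); st("down")
manip.grasp(); st("grasp")
manip.servo_line(hp(.0115,0,.044),velocity=.03,force_limit=40); manip.wait(.1); st("push")
manip.servo_line(hp(.0115,0,.075),velocity=.05,force_limit=30); st("lift")
wshot("w1")
p=pickle.load(open("w1.pkl","rb"));cv2.imwrite("pics/w1b.png",p["img"][100:,60:450,::-1])
E
```

```text
above 6.03 [ 0.4898 -0.3051  0.151 ] F [-0.2 -0.8  1. ] g 0.996 0.0
down 7.43 [ 0.4887 -0.3056  0.0445] F [-0.6  0.4  0.7] g 1.001 0.0
grasp 7.99 [ 0.4883 -0.3055  0.0443] F [-1.4  0.2  3.7] g 0.338 60.7
push 8.62 [ 0.4915 -0.307   0.0443] F [-14.7   7.4  21.4] g 0.338 63.1
lift 8.91 [ 0.4912 -0.3066  0.0466] F [-6.2  2.6  2.5] g 0.339 63.2
```

View pics/w1b.png

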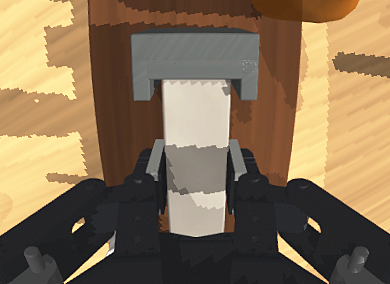

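The stone is gripped squarely in the picture (195,160), but it's still under the lip: it was pressed onto the bed while I pushed. I'll hold it 1 mm off the bed and push again.

```bash
python3 - <<'E'
from h import *
from cell import manip
manip.servo_line(hp(.003,0,.0455),velocity=.03); manip.wait(.1); st("relax")
r=manip.servo_line(hp(.0125,0,.0455),velocity=.03,force_limit=60); manip.wait(.1); st(("push",r))
from cell import telemetry
x=(np.array(telemetry.current_ee_pos())[:2]-HO)@[np.cos(np.deg2rad(HA)),np.sin(np.deg2rad(HA))]; print("x",x)
if x>.0095:
    r=manip.servo_line(hp(.0125,0,.075),velocity=.05,force_limit=30); st(("lift",r))
    if not r: manip.servo_line(hp(.0125,0,.19),velocity=.15); st("up")
E
```

```text
relax 9.31 [ 0.4886 -0.3052  0.0448] F [-4.3  3.   3.5] g 0.333 63.7
('push', False) 9.88 [ 0.4962 -0.309   0.0447] F [-7.1  3.4  4.5] g 0.333 63.8
x 0.008626821009219125
```

```bash
python3 - <<'E'
from h import *
from cell import manip,telemetry
r=manip.servo_line(hp(.0165,0,.0458),velocity=.03,force_limit=60); manip.wait(.2); st(("push",r))
x=(np.array(telemetry.current_ee_pos())[:2]-HO)@[np.cos(np.deg2rad(HA)),np.sin(np.deg2rad(HA))]; print("x",x)
p=wshot("w2"); P=wcloud(p)
h=cv2.cvtColor(p["img"],cv2.COLOR_RGB2HSV).astype(int)
a=np.deg2rad(HA); X=(P[...,:2]-HO)@[np.cos(a),np.sin(a)]; Y=(P[...,:2]-HO)@[-np.sin(a),np.cos(a)]
print("stone top left end", np.nanmin(X[(abs(Y)<.008)&(P[...,2]>.058)&(P[...,2]<.068)&(X<.02)]))
print("lip edge",np.nanmax(X[(abs(Y)<.01)&(P[...,2]>.0695)&(P[...,2]<.08)&(X<-.02)]))
for x0 in range(-60,-10,4):
    m=(abs(Y)<.008)&(abs(X-x0/1000)<.002); print(x0,np.round(np.nanmedian(P[m][:,2]),4) if m.sum() else None, end="; ")
cv2.imwrite("pics/w2b.png",cv2.resize(p["img"][110:330,130:390,::-1],None,fx=2,fy=2))
E
```

```text
('push', False) 10.36 [ 0.4991 -0.3104  0.0447] F [-7.   3.7  4.8] g 0.338 63.6
x 0.011745796596718152
stone top left end -0.038416353012595744
lip edge -0.04355756566722633
-60 0.0722; -56 0.0722; -52 0.0722; -48 0.0721; -44 0.0721; -40 0.0525; -36 0.0643; -32 0.0644; -28 0.0644; -24 0.0643; -20 0.0642; -16 0.0642; -12 0.0641;
```

View pics/w2b.png

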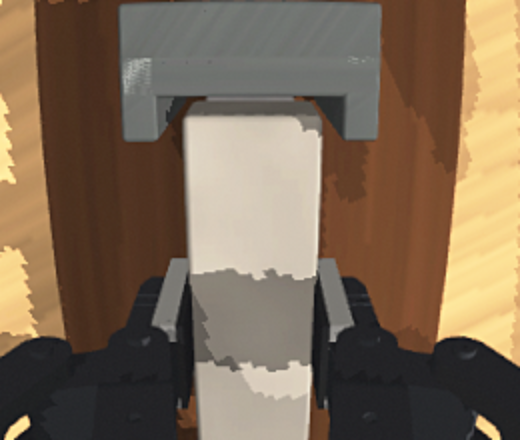

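The stone's end at (250,115) now clears the lip edge at (250,95) by about 5 mm. Next: lift, carry and place on the mat.

```bash
python3 - <<'E'
from h import *
from cell import manip
r=manip.servo_line(hp(.0165,0,.075),velocity=.06,force_limit=30); st(("lift",r))
if not r:
    manip.servo_line(hp(.0165,0,.19),velocity=.2); st("up")
    manip.goto([*MAT,.19],down(MA+90)); st("mat")
    manip.servo_line([*MAT,.030],velocity=.2); manip.wait(.1)
    r=manip.servo_line([*MAT,.0075],velocity=.05,force_limit=6); st(("set",r))
E
```

```text
('lift', False) 11.04 [ 0.4978 -0.3096  0.0728] F [-7.3  3.2 -1.1] g 0.337 62.8
up 11.77 [ 0.5026 -0.3121  0.1886] F [-0.2  0.2 -2.2] g 0.333 63.0
mat 12.99 [0.5062 0.0075 0.1899] F [ 0.6  0.2 -0.7] g 0.339 62.9
('set', True) 14.5 [0.5056 0.0094 0.0082] F [-0.9  0.2  5.9] g 0.335 63.9
```

```bash
python3 - <<'E'
from h import *
from cell import manip
manip.release(); st("rel")
manip.servo_line([*MAT,.25],velocity=.25); p=wshot("w3"); P=wcloud(p)
h=cv2.cvtColor(p["img"],cv2.COLOR_RGB2HSV).astype(int)
rep("worn",P,seg(P,MAT,.08,.02,.04)&(h[...,1]<60))
manip.goto([*FR,.15],down(FA+90)); manip.wait(.3); p=wshot("w4"); P=wcloud(p); st("rack")
h=cv2.cvtColor(p["img"],cv2.COLOR_RGB2HSV).astype(int)
print("rack",np.nanmedian(P[seg(P,(.538,.305),.12,.005,.015)][:,2]))
for k,c in dict(short=(.5477,.2428),mid=FR,long=(.5275,.3686)).items():
    q=P[...,:2]-c; rep(k,P,seg(P,c,.08,.024,.045)&(h[...,1]<60)&(abs(q[...,1]-.17*q[...,0])<.03))
cv2.imwrite("pics/w4b.png",cv2.resize(p["img"][20:,30:490,::-1],None,fx=1.5,fy=1.5))
E
```

```text
rel 15.09 [0.5054 0.0094 0.0081] F [-0.2  0.2 -0.3] g 0.996 0.0
worn 1821 [0.5056 0.0087] [99.3 29.2] 12.7 mean [0.504  0.0087 0.0273] zmed 0.0273
rack 17.81 [0.5388 0.3046 0.1504] F [-0.2  0.2 -0. ] g 1.001 0.0
rack 0.009405819107622115
short 2420 [0.5475 0.2427] [74.1 30.1] 8.5 mean [0.5456 0.2433 0.031 ] zmed 0.0312
mid 3286 [0.5382 0.3058] [98.6 29.2] 8.5 mean [0.5355 0.3051 0.0312] zmed 0.0313
long 3986 [0.5274 0.3686] [123.8  30.6] 11.9 mean [0.5237 0.3672 0.031 ] zmed 0.0311
```

View pics/w4b.png

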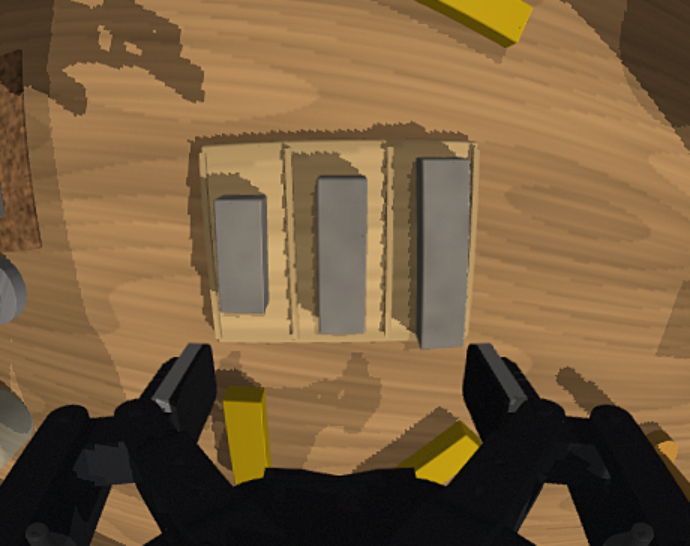

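The worn stone reads 99x29 mm, flat on the mat and within 1 mm of its middle. In the enlarged crop, the candidates are short (240,255), mid (342,255; 98.6 mm) and long (443,250). The mid stone is fresh_mid. The open fingers span 114 mm but only 98 mm is free between its neighbours, so I'll use a shallow grip with the swung-back fingertips above the neighbours' tops.

```bash
python3 - <<'E'
from h import *
from cell import manip
F=[.5382,.3057]; q=down(98.6)
manip.servo_line([*F,.06],rot=q,velocity=.15)
r=manip.servo_line([*F,.024],velocity=.05,force_limit=5); manip.wait(.1); st(("down",r))
manip.grasp(); st("grasp")
manip.servo_line([*F,.04],velocity=.05); manip.wait(.1); st("lift")
manip.servo_line([*F,.17],velocity=.15); manip.wait(.1); st("lift")
p=wshot("w5"); P=wcloud(p)
h=cv2.cvtColor(p["img"],cv2.COLOR_RGB2HSV).astype(int)
for k,c in dict(short=(.5475,.2427),long=(.5274,.3686)).items():
    d=P[...,:2]-c; rep(k,P,seg(P,c,.08,.024,.045)&(h[...,1]<60)&(abs(d[...,1]-.17*d[...,0])<.03))
rep("held",P,seg(P,F,.08,.165,.21)&(h[...,1]<60))
cv2.imwrite("pics/w5b.png",cv2.resize(p["img"][20:,30:490,::-1],None,fx=1.5,fy=1.5))
E
```

```text
('down', False) 19.52 [0.5385 0.3059 0.0244] F [-0.5 -0.   1. ] g 0.998 0.0
grasp 20.08 [0.5384 0.3059 0.0244] F [-0.8 -0.2  3.7] g 0.329 59.7
lift 20.65 [0.538  0.3056 0.0398] F [ 0.6  0.5 -1.8] g 0.326 59.2
lift 21.77 [0.5375 0.3053 0.1687] F [-0.2 -0.3 -1.5] g 0.325 59.2
short 2146 [0.5474 0.2428] [73.9 30. ] 8.4 mean [0.5459 0.2433 0.031 ] zmed 0.0312
long 3525 [0.5273 0.3687] [123.4  30.6] 12.1 mean [0.5242 0.3673 0.031 ] zmed 0.0311
held 11489 [0.5377 0.3051] [100.4  53.2] 8.1 mean [0.5299 0.3036 0.1784] zmed 0.1756
```

View pics/w5b.png

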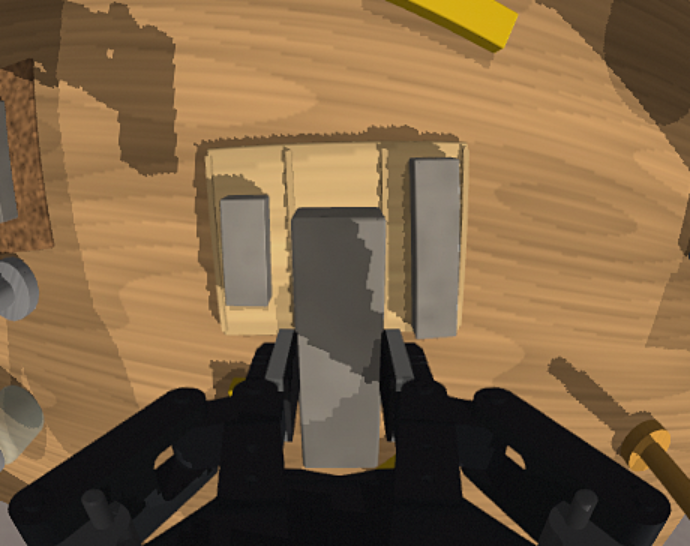

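The held stone is level and square in the pads at (340,340), and the neighbours haven't moved. Next: carry it over, push the gate with its end above the lip, and lower it.

```bash
cat >> h.py <<'E'
def hx():
    from cell import telemetry
    a=np.deg2rad(HA); d=np.array(telemetry.current_ee_pos())[:2]-HO
    return round(float(d@[np.cos(a),np.sin(a)]),4),round(float(d@[-np.sin(a),np.cos(a)]),4)
E
python3 - <<'E'
from h import *
from cell import manip
p=pickle.load(open("w5.pkl","rb")); P=wcloud(p); a=np.deg2rad(8.5)
X=(P[...,:2]-[.5375,.3053])@[np.cos(a),np.sin(a)]; Y=(P[...,:2]-[.5375,.3053])@[-np.sin(a),np.cos(a)]
m=(abs(Y)<.008)&(P[...,2]>.165)&(P[...,2]<.19)&(abs(X)<.049); print("pitch,z",np.polyfit(X[m],P[m][:,2],1))
manip.goto([.45,.02,.21],down(85)); manip.goto(hp(-.010,0,.19),down(HA+90)); manip.wait(.2); st("above")
manip.servo_line(hp(-.010,0,.110),velocity=.15); manip.wait(.1)
r=manip.servo_line(hp(-.010,0,.0905),velocity=.04,force_limit=8); manip.wait(.2); st(("low",r)); print(hx())
if not r:
    for c in (.010,.0145,.0165,.0185):
        manip.servo_line(hp(c,0,.0905),velocity=.04); manip.wait(.15); st(c); print(hx())
        if hx()[0]>.0108: break
E
```

```text
pitch,z [-0.00207997  0.1755185 ]
above 24.4 [ 0.4802 -0.2993  0.1902] F [-0.2 -1.  -1. ] g 0.322 59.2
('low', False) 26.02 [ 0.4796 -0.3011  0.0907] F [ 0.   0.1 -1.6] g 0.328 59.2
(-0.0098, -0.0)
0.01 26.82 [ 0.4943 -0.3082  0.0898] F [-7.3  3.4  2.5] g 0.328 59.6
(0.0065, 0.0001)
0.0145 27.23 [ 0.4977 -0.3099  0.0897] F [-7.2  3.7  3.4] g 0.328 59.7
(0.0104, 0.0001)
0.0165 27.63 [ 0.4992 -0.3107  0.0897] F [-7.3  4.8  4.2] g 0.326 59.7
(0.012, 0.0001)
```

```bash
python3 - <<'E'
from h import *
from cell import manip
r=manip.servo_line(hp(.0165,0,.058),velocity=.03,force_limit=15); manip.wait(.2); st(("lowered",r)); print(hx())
p=wshot("w6"); P=wcloud(p)
a=np.deg2rad(HA); X=(P[...,:2]-HO)@[np.cos(a),np.sin(a)]; Y=(P[...,:2]-HO)@[-np.sin(a),np.cos(a)]
m=(abs(Y)<.008)&(P[...,2]>.054)&(P[...,2]<.0705)&(X>-.037)&(X<.03); print("pitch,z0",np.polyfit(X[m],P[m][:,2],1),m.sum())
m=(abs(Y)<.008)&(P[...,2]>.058)&(P[...,2]<.0705)&(X<.03); print("end",np.nanmin(X[m]))
m=(P[...,2]>.060)&(P[...,2]<.0705)&(X<-.015)&(X>-.034); print("Yrange",np.percentile(Y[m],[1,99]))
cv2.imwrite("pics/w6b.png",cv2.resize(p["img"][110:330,130:390,::-1],None,fx=2,fy=2))
E
```

```text
('lowered', False) 29.07 [ 0.4989 -0.3104  0.0569] F [-7.5  4.2  3.5] g 0.327 59.6
(0.0117, 0.0002)
pitch,z0 [-0.00022644  0.06371213] 3987
end -0.06238332926174623
Yrange [-0.01427733  0.01455136]
```

View pics/w6b.png

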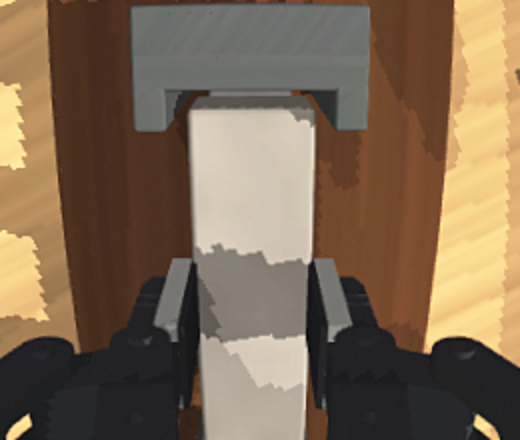

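The stone is level (0.6 mm above the bed), centred to 0.2 mm, and its end at (250,105) clears the lip. Next: guide it back under the lip, release and check.

```bash
python3 - <<'E'
from h import *
from cell import manip
for c in (.008,.003,0,-.002):
    manip.servo_line(hp(c,0,.0578),velocity=.03); manip.wait(.15); st(c); print(hx())
manip.servo_line(hp(-.002,0,.0565),velocity=.02); st("lower")
manip.release(); manip.wait(.3); st("rel")
manip.servo_line(hp(0,0,.22),velocity=.15); manip.wait(.2)
p=wshot("w7"); P=wcloud(p); h=cv2.cvtColor(p["img"],cv2.COLOR_RGB2HSV).astype(int)
rep("fresh",P,seg(P,HO,.08,.058,.068)&(h[...,1]<60)); rep("gate",P,seg(P,(.54,-.33),.07,.08,.11))
rep("oil",P,seg(P,(.44,-.24),.05,.105,.16)); rep("tin",P,seg(P,(.55,-.38),.05,.048,.058))
cv2.imwrite("pics/w7b.png",cv2.resize(p["img"][60:330,80:440,::-1],None,fx=2,fy=2))
E
```

```text
0.008 29.7 [ 0.4925 -0.3072  0.057 ] F [-6.2  3.2  1.2] g 0.325 59.5
(0.0045, 0.0002)
0.003 30.17 [ 0.4887 -0.3054  0.0571] F [-5.5  1.7  0.4] g 0.322 59.4
(0.0002, 0.0001)
0 30.57 [ 0.4879 -0.305   0.0574] F [-2.9  1.2 -5.1] g 0.328 59.8
(-0.0006, 0.0001)
-0.002 30.97 [ 0.4878 -0.3051  0.058 ] F [ 2.  -1.2 -9.3] g 0.331 59.6
(-0.0007, 0.0)
lower 31.22 [ 0.4878 -0.3051  0.0573] F [ 2.5 -1.1  0. ] g 0.324 60.6
rel 32.12 [ 0.4866 -0.3045  0.0565] F [-0.5 -0.1  0.7] g 1.002 0.0
fresh 2472 [ 0.4921 -0.3073] [29.7 93.7] 64.1 mean [ 0.4901 -0.3063  0.0644] zmed 0.0644
gate 440 [ 0.5359 -0.3291] [29.7  8.2] 64.1 mean [ 0.5343 -0.3282  0.094 ] zmed 0.0976
oil 427 [ 0.4329 -0.2266] [17.3 16.3] 73.7 mean [ 0.4326 -0.2277  0.1307] zmed 0.132
tin 546 [ 0.5446 -0.382 ] [31.3 33. ] 80.7 mean [ 0.5435 -0.3818  0.0533] zmed 0.0533
```

View pics/w7b.png

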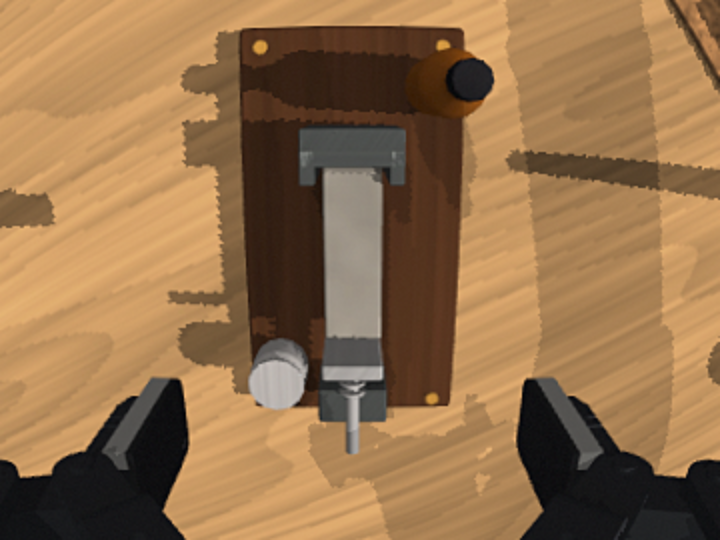

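The stone is under the lip at (350,250), with the gate on its end at (352,360) and the bottle and tin unmoved. It reads about 1 mm high, so I'll check its tilt before handing in.

```bash
python3 - <<'E'
from h import *
a=np.deg2rad(HA)
for n in("wh","w7"):
    P=wcloud(pickle.load(open(n+".pkl","rb"))); X=(P[...,:2]-HO)@[np.cos(a),np.sin(a)]; Y=(P[...,:2]-HO)@[-np.sin(a),np.cos(a)]; Z=P[...,2]
    m=(abs(Y)<.012)&(Z>.058)&(Z<.069)&(X>-.038)&(X<.045)
    A=np.c_[X[m],Y[m],np.ones(m.sum())]; print(n,np.linalg.lstsq(A,Z[m],rcond=None)[0], "lip",np.nanmedian(Z[(abs(Y)<.01)&(X<-.045)&(X>-.055)]),"board",np.nanmedian(Z[(abs(Y+.045)<.008)&(abs(X)<.03)]))
E
```

```text
wh [ 0.00252138 -0.00241991  0.06327759] lip 0.07215530062551415 board 0.017311989675763362
w7 [ 0.00378855 -0.00209899  0.06442139] lip 0.0721374040358432 board 0.263205336542634
```

The stone is level but hanging by friction 1.1 mm above the bed. A gentle press with the shut fingertips will seat it.

```bash
python3 - <<'E'
from h import *
from cell import manip,workorder
manip.grasp(); manip.servo_line(hp(0,0,.08),velocity=.15); manip.wait(.2)
r=manip.servo_line(hp(0,0,.061),velocity=.02,force_limit=9); st(("press",r))
manip.servo_line(hp(0,0,.22),velocity=.15); manip.wait(.3); p=wshot("w8"); P=wcloud(p); h=cv2.cvtColor(p["img"],cv2.COLOR_RGB2HSV).astype(int)
rep("fresh",P,seg(P,HO,.08,.058,.068)&(h[...,1]<60)); rep("gate",P,seg(P,(.54,-.33),.07,.08,.11)); st("end")
E
```

```text
('press', True) 36.42 [ 0.4883 -0.3053  0.0641] F [0.9 0.9 4.4] g -0.002 2.6
fresh 2479 [ 0.4922 -0.3073] [29.2 93.8] 63.4 mean [ 0.4907 -0.3066  0.0633] zmed 0.0633
gate 108 [ 0.5319 -0.3289] [26.8  1.2] 63.7 mean [ 0.5319 -0.3289  0.085 ] zmed 0.0848
end 37.96 [ 0.4883 -0.3053  0.2196] F [-0.5  0.3  0.5] g 0.003 0.0
```

Seated: its top is now at the same height as the original stone's was. Handing in.

```bash
python3 -c "
from cell import workorder
print(workorder.finish_job())"
```

```text
the job is handed in; nothing more can be done
None
```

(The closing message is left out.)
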